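# Latch the shop's stock box

## Robot

A 6-joint arm with a two-finger parallel gripper is mounted at the origin on the work surface. World frame = base frame: x ahead of the robot, y to its left, z up, the work surface at z = 0. Lengths are in m, angles in rad, forces in N, time in s.
With the tool pointing down it reaches from about 0.3 to 0.775 m from the base axis. Payload 14.6 kg.
Tool frame: the origin (TCP) lies at the very end of the fingers, on their centre line; the grasp point (between the pads) lies r.pinch_z behind it (r.pinch_z is the distance from the TCP to the grasp point, in m); z points along the fingers, y is the line along which they close (so a half turn about z gives the same grasp; the last joint's range is limited). The gripper opens to 94 mm and grips with 3 to 60 N. Pads are 16 mm wide; open, the fingers measure 119 mm over their backs; the gripper's body (75 mm by 177 mm) begins 78 mm behind the grasp point.
Start: joints at [-1.197, 0.3, 1.521, -0, 1.321, -0.067], TCP at [0.235, -0.497, 0.205] pointing down, gripper open.
Joint ranges: [-3.03, 3.03], [-0.79, 2.21], [0.23, 2.52], [-1.04, 4.18], [0, 3.07], [-2.55, 2.55]. Speed limits (rad/s): [2.22, 2.22, 2.57, 3.14, 3.14, 3.14].

## Interface

Orientations are given as a rotation vector (axis times angle).
In Python, from cell import status, imaging, r gives the robot as it stands.
- The arm moves only by the shell command python3 -m inch 'ROWS' [OPENING] [FORCE]. ROWS is JSON, a list of rows, each an object with "offset": the shift along the tool's x, y, z in mm, a list of three; "roll": the turn about the tool's z in rad. In form: [{"offset": [dx, dy, dz], "roll": roll}, ...]. A call has 1 to 12 rows; each row shifts and turns the commanded pose from where the row before left it, along the tool's axes as they then stand; what a row does not reach is not made up. A row lasts 1/8 s, in which the tool goes at most 62.5 mm and 10.7 degrees, less where a joint would pass 70% of its speed; a pose out of reach is approached as far as the arm can. A call is refused whole if a number of a shift passes 62.5 or a number of a turn 0.188, either way. A call with a gripper value outside its range is refused whole. OPENING is the opening, from -1 (shut) to 1 (fully open), set as the call begins (- or left out, the last holds). The fingers move at their own pace and stop on an object; FORCE is the grip in N (left out, the last holds). Time passes only in rows, so rows that do not move let the fingers close. It gives the time, the measured TCP pose, the force, the opening and the grip force at its end, in the units of the state.
- status.get_obs(): the state, without advancing time (a new reading comes with each control period).
- imaging.capture(name): name is "scene" or "top"; returns (picture, depth): 480x640x3 uint8, red, green, blue; 480x640 float32, m along the optical axis (not along the pixel's ray), 0 where there is no reading.
- imaging.camera_model(name): a dict with "fov_y" (degrees; the focal length in pixels is half the picture's height over the tangent of half this angle, whatever the lens; pixels are square), "cx", "cy" (the principal point, pixels), "T" (4x4, takes a point from camera to world coordinates). Camera axes: x right, y down, z forward; pixel columns grow to the right and rows downward; lengths in m; the calibration is good to about 2 mm. A picture is of the moment at which its call begins. camera_model takes no time and is no camera call.
- r.sign_off(): hands the job in; it is judged then, once.
The state is a dict: "t": time; "joints": joint angles; "qvel": joint speeds; "tau": joint torques, N m; "ee_pos": TCP position; "tcp_rot": TCP orientation; "wrist_force": force on the tool from outside, world axes, zero at the start; "moment": the same for the moment, N m; "grip_width": opening from 0.0 (shut) to 1.0 (fully open); "grip_force": force on a finger pad.
Only numpy, scipy, OpenCV 4.12 (cv2) and the standard library are available. Lean on these libraries where they do the work, as an engineer would, in place of code of your own. Each camera call takes 0.05 s, during which the arm holds its last target. There are 200 camera calls.

## Task

Close up the blue stock box on the counter: swing its hinged hasp over and press it down gently until it snaps under the spring catch, without ramming it. Then turn the red turn-button clockwise, a quarter turn, until it clicks home across the hasp and stays there by itself. Leave the jars, the sauce bottle and the tin standing where they are.

Things in the scene. Friction and masses are not known exactly. Their poses are not given: they have to be found in the camera images.
- stock_box: Closed blue steel box, fixed: 300 (x) x 340 (y) x 110 mm high. Origin: centre of its underside; x points from the catch to the hasp's hinge (away from the robot), z up. The latch parts are on its flat top along y = 0: black catch housing (24 mm high) at x -138 to -116, its brass roller at x -100, turn-button axis x -22, hasp hinge x 30.
- hasp_hinge (a point): Mid point of the hasp's hinge line, which runs along the box's y axis, 6 mm above the box top. Fixed to the box (same axes).
- hasp_angle (a joint): Hasp angle. 0: flat along the box's -x, home in its catch, strap top 8.5 mm above the box top; pi/2: upright; starts leaning back at 1.7 to 2.0 (stop 2.15). Stiff hinge: stays where left. Near 0.1 its lip meets the catch; 9 to 16 N down on the pad snaps it past. Over 45 N from the fingers is ramming.
- hasp: The hasp's steel strap, 125 mm long from the hinge, 48 wide, 5 thick; its last 37 mm is a yellow pressing pad ending in a rolled lip. A slot 24 mm wide, 29 to 85 mm from the hinge, passes over the turn-button when that is in line. Origin mid hinge line; x from the free end to the hinge, y along the hinge, z out of the face that is up when closed (away from the robot when upright).
- hasp_pad (a point): Centre of the yellow pad's upper face (the face that looks up when closed, away from the robot when upright), 102.5 mm from the hinge; x axis towards the hinge, y along the hinge line, z out of that face.
- hasp_lip (a point): Mid point of the rolled lip (6 mm thick) at the hasp's free end, 122 mm from the hinge; axes as hasp_pad.
- catch (a joint): How far the catch's brass roller is pushed back from the strap, in m: 0 at rest, about 0.003 while the lip passes, and it springs back to 0.
- catch_nose (a point): Centre of the catch's brass roller (16 mm thick, 32 mm along the hinge direction), 14 mm above the box top; the closed lip lies under it.
- turn (a joint): Angle of the red turn-button, clockwise from above: 0 (start 0 to 0.1) in line with the hasp, 1.57 (stop) across it and locked. Light up to about 0.9 rad, then a sprung detent resists (about 0.3 N m) and pushes it back if let go; past 1.27 rad it clicks on to 1.57 by itself and is held there.
- turn_grip (a point): Centre of the top face of the red turn-button, on its upright axis: a bar 40 mm long (its x axis), 14 mm wide (its y axis), 22 mm tall, its top 34 mm and its underside 12 mm above the box top, on a thin neck.
- jar_a: Jar with yellow cap, 64 mm across, 100 mm high, standing on the box top near one of its far corners; origin under its centre. Leave alone.
- jar_b: The same kind of jar near the other far corner. Leave alone.
- sauce: Red sauce bottle, 60 mm across, 200 mm high, on the counter to one side of the box; origin under its centre. Leave alone.
- tin: Blue and steel tin, 74 mm across, 120 mm high, on the counter to the other side; origin under its centre. Leave alone.

How it is judged:
By the outcome, as a careful person would: the job done as asked, in the order asked, and still so for the second after the job is handed in, with the robot touching nothing.
It also fails if it takes over 58 s, if anything falls off the work surface, if the arm or the gripper's body presses on something with over 40 N, if the wrist force passes 120 N, or if a joint passes its speed limit or range.

## Working session

There is one attempt and no reset: what is moved stays moved. The work goes in short steps, Python scripts to look and compute and a shell command to move; the robot and the scene stay as the last step left them, time stands still between calls to the robot, and variables do not carry over. Pictures are saved under pics/ and viewed, at most 10 in all, crops included, and the job is handed in when it is done.

```bash
mkdir -p pics; ls; python3 - <<'E'
from cell import status, imaging, r
import cv2, numpy as np
o=status.get_obs(); print({k:np.round(v,3) for k,v in o.items()}, r.pinch_z)
for n in("scene","top"):
    p,d=imaging.capture(n); cv2.imwrite(f"pics/{n}0.png",p[:,:,::-1]); np.save(f"pics/{n}0.npy",d)
    m=imaging.camera_model(n); print(n,m['fov_y'],m['cx'],m['cy'],np.round(m['T'],3).tolist(),[k for k in m])
E
```

```text
pics
{'t': np.float64(0.0), 'joints': array([-1.197,  0.3  ,  1.522,  0.   ,  1.321, -0.067]), 'qvel': array([ 0.001, -0.   ,  0.   ,  0.002,  0.001, -0.001]), 'tau': array([ 0.0000e+00, -5.3181e+01, -3.5274e+01,  7.1000e-02,  2.4000e-02,
       -0.0000e+00]), 'ee_pos': array([ 0.235, -0.497,  0.205]), 'tcp_rot': array([-3.065, -0.686,  0.   ]), 'wrist_force': array([-0.035,  0.319, -0.416]), 'moment': array([ 0.023, -0.052, -0.032]), 'grip_force': np.float64(0.0), 'grip_width': np.float64(1.001)} 0.0188
scene 51.16317849446944 321.70827691124157 239.10951295612767 [[-0.674, 0.493, -0.551, 1.257], [0.739, 0.426, -0.522, 0.658], [-0.022, -0.759, -0.651, 0.924], [0.0, 0.0, 0.0, 1.0]] ['fov_y', 'cx', 'cy', 'T']
top 49.39593133061886 316.8180515656387 238.8540201465685 [[0.013, -0.996, 0.094, 0.459], [-1.0, -0.015, -0.011, 0.015], [0.012, -0.093, -0.996, 1.613], [0.0, 0.0, 0.0, 1.0]] ['fov_y', 'cx', 'cy', 'T']
```

View pics/scene0.png

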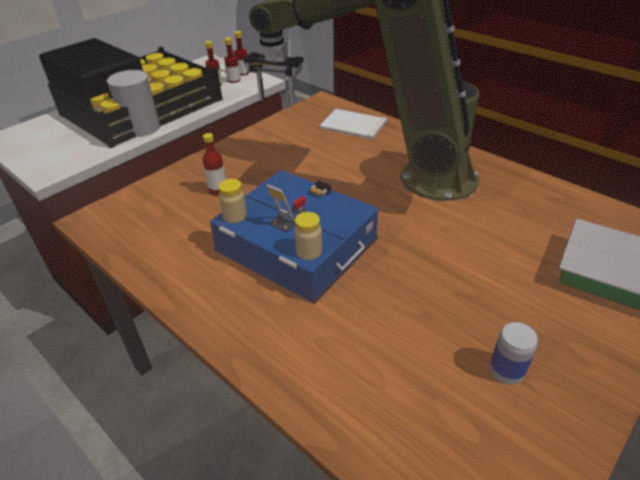

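View pics/top0.png

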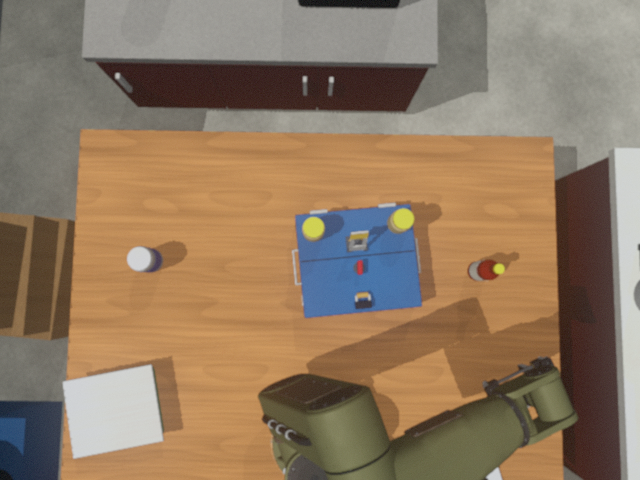

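The scene view shows the blue box at about (297,232), with the hasp upright at (280,200), the button at (299,203) and the catch at (320,188). In the top view the box is centred near (359,260), the hasp is at (358,240), the red button at (360,267) and the catch at (363,299). Next I'll enlarge both.

```bash
cat > h.py <<'E'
import numpy as np, cv2
from cell import status, imaging, r
def ray(n,u,v):
    m=imaging.camera_model(n); f=240/np.tan(np.radians(m['fov_y']/2)); T=np.array(m['T'])
    d=T[:3,:3]@np.array([(u-m['cx'])/f,(v-m['cy'])/f,1]); return T[:3,3],d
def proj(n,p):
    m=imaging.camera_model(n); f=240/np.tan(np.radians(m['fov_y']/2)); T=np.array(m['T'])
    c=T[:3,:3].T@(np.asarray(p)-T[:3,3]); return np.array([m['cx']+f*c[0]/c[2],m['cy']+f*c[1]/c[2]])
def at_z(n,u,v,z):
    o,d=ray(n,u,v); return o+d*(z-o[2])/d[2]
def tri(a,b):
    (o1,d1),(o2,d2)=ray('top',*a),ray('scene',*b)
    s=np.linalg.lstsq(np.c_[d1,-d2],o2-o1,rcond=None)[0]
    p,q=o1+d1*s[0],o2+d2*s[1]; return (p+q)/2,np.linalg.norm(p-q)
def crop(n,pic,x,y,w,h,k,out):
    c=cv2.resize(pic[y:y+h,x:x+w],None,fx=k,fy=k,interpolation=cv2.INTER_CUBIC)
    cv2.imwrite(out,c)
def pose():
    o=status.get_obs(); return np.round(o['t'],2),np.round(o['ee_pos'],4),np.round(o['tcp_rot'],3),np.round(o['joints'],3),np.round(o['wrist_force'],1)
E
python3 - <<'E'
from h import *
crop('top',cv2.imread('pics/top0.png'),290,195,135,125,4.8 and 4,'pics/a.png')
t=cv2.imread('pics/top0.png');s=cv2.imread('pics/scene0.png')
crop('top',t,292,200,132,120,5,'pics/topc.png')
crop('s',s,205,170,180,130,4.4,'pics/scc.png')
E
```

```text
(no output)
```

View pics/topc.png

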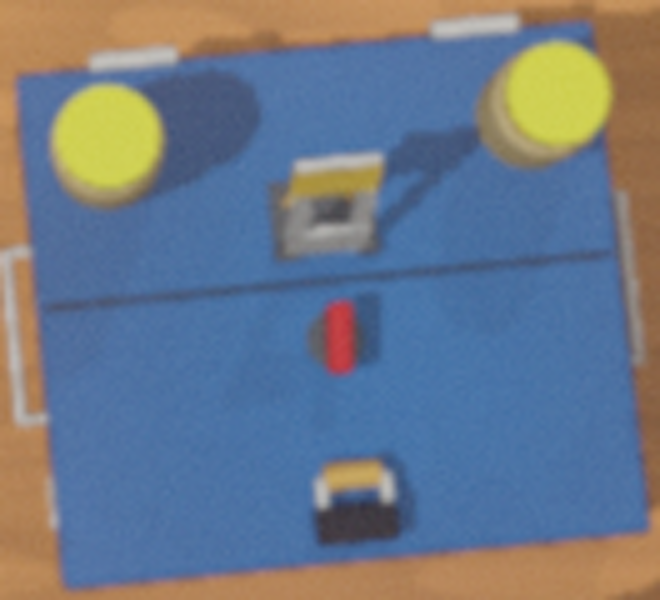

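View pics/scc.png

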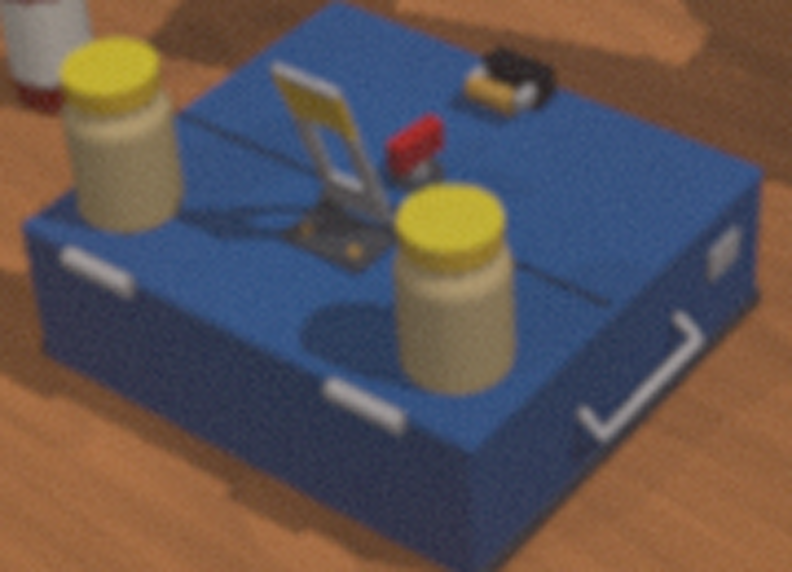

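The top crop shows the box-top corners at (20,75), (592,22), (647,530) and (66,588), the button centre at (340,337) and the roller at (353,474). The lip's far edge is at (338,160). In the scene crop the corners are at (338,2), (760,172), (472,450) and (27,230), the lip at (308,78) and the button top at (416,133).

```bash
python3 - <<'E'
from h import *
T=lambda u,v:(291.6+u/5,199.6+v/5) if 0 else (292+(u+.5)/5-.5,200+(v+.5)/5-.5)
S=lambda u,v:(205+(u+.5)/4.4-.5,170+(v+.5)/4.4-.5)
pts=dict(FL=((20,75),(472,450)),FR=((592,22),(27,230)),NR=((647,530),(338,2)),NL=((66,588),(760,172)),btn=((340,337),(416,133)),
 lip=((338,160),(308,78)),roller=((353,474),(490,90)))
P={}
for k,(a,b) in pts.items():
    p,e=tri(T(*a),S(*b)); P[k]=p; print(k,np.round(p,4),round(e,4))
for z in(.110,):
  C={k:at_z('top',*T(*pts[k][0]),z) for k in('FL','FR','NR','NL')}
  C2={k:at_z('scene',*S(*pts[k][1]),z) for k in C}
  for D in(C,C2):
    c=sum(D.values())/4; x=(D['FL']+D['FR']-D['NL']-D['NR'])/2; y=(D['FL']+D['NL']-D['FR']-D['NR'])/2
    print(z,np.round(c,4),np.linalg.norm(x).round(4),np.linalg.norm(y).round(4),np.arctan2(x[1],x[0]).round(4),np.arctan2(-y[0],y[1]).round(4))
print(at_z('top',*T(340,337),.144),at_z('scene',*S(416,133),.144))
# depth-based
d=np.load('pics/top0.npy');m=imaging.camera_model('top');f=240/np.tan(np.radians(m['fov_y']/2));M=np.array(m['T'])
v,u=np.mgrid[195:325,285:430];z=d[195:325,285:430]
w=np.stack([(u-m['cx'])/f*z,(v-m['cy'])/f*z,z],-1)@M[:3,:3].T+M[:3,3]
k=abs(w[...,2]-.11)<.012
q=w[k]; print('box z',np.median(q[:,2])); rr=cv2.minAreaRect(q[:,:2].astype(np.float32)); print(rr)
E
```

```text
FL [0.6692 0.0629 0.1067] 0.0047
FR [ 0.7052 -0.271   0.1032] 0.0062
NR [ 0.4118 -0.3023  0.107 ] 0.0023
NL [0.375  0.0303 0.1054] 0.0011
btn [ 0.5185 -0.1217  0.1422] 0.0028
lip [ 0.6083 -0.1111  0.2345] 0.0041
roller [ 0.4422 -0.1314  0.1284] 0.0012
0.11 [ 0.5413 -0.1209  0.11  ] 0.2959 0.3347 0.1049 0.1099
0.11 [ 0.543  -0.1142  0.11  ] 0.2942 0.3318 0.1194 0.1097
[ 0.51939378 -0.12261595  0.144     ] [ 0.51939104 -0.11880002  0.144     ]
box z 0.10983594447995704
((0.5464944839477539, -0.11928491294384003), (0.30864349007606506, 0.3402869701385498), 6.420572280883789)
```

```bash
python3 -m inch '[{"offset":[0,0,-50],"roll":-0.187},{"offset":[0,0,-50],"roll":-0.187},{"offset":[0,0,-50],"roll":-0.187},{"offset":[0,0,0],"roll":-0.187},{"offset":[0,0,0],"roll":-0.187},{"offset":[0,0,0],"roll":-0.187},{"offset":[0,0,0],"roll":-0.187},{"offset":[0,0,0],"roll":-0.187},{"offset":[0,0,0],"roll":-0.187},{"offset":[0,0,0],"roll":-0.187},{"offset":[0,0,0],"roll":-0.187},{"offset":[0,0,0],"roll":-0.187}]' -1 20
python3 -m inch '[{"offset":[0,0,0],"roll":-0.187},{"offset":[0,0,0],"roll":-0.187},{"offset":[0,0,0],"roll":-0.187},{"offset":[0,0,0],"roll":0}]'
cat >> h.py <<'E'
from scipy.spatial.transform import Rotation as Ro
C=np.array([.541,-.120]); Y=.110
def bx():
    o=status.get_obs(); d=o['ee_pos'][:2]-C; c,s=np.cos(Y),np.sin(Y)
    X=Ro.from_rotvec(o['tcp_rot']).as_matrix()
    dx=X[:,0]; print('t',round(o['t'],2),'box mm',np.round(1e3*np.array([d@[c,s],d@[-s,c],o['ee_pos'][2]]),1),'yawerr(x vs -boxx)',round((np.arctan2(dx[1],dx[0])-Y-np.pi+np.pi)%(2*np.pi)-np.pi,4),'tz',np.round(X[:,2],3),'F',np.round(o['wrist_force'],1),'q',np.round(o['joints'],2),'g',round(o['grip_width'],2))
E
python3 -c 'from h import *;bx()
for n,uv in dict(jb=(107,140),ja=(558,93)).items(): print(n,at_z("top",291.6+uv[0]/5,199.6+uv[1]/5,.21))'
```

```text
t: 1.6
ee_pos: [0.2346, -0.4974, 0.3551]
tcp_rot: [-0.702, -3.062, -0.001]
wrist_force: [0.1, 0.3, -0.5]
grip_width: 0.005
grip_force: 0.0
t: 2.1
ee_pos: [0.3127, -0.4517, 0.3506]
tcp_rot: [-0.04, -3.096, 0.044]
wrist_force: [-0.4, -0.9, 0.2]
grip_width: 0.006
grip_force: 0.0
t 2.1 box mm [-263.3 -304.6  350.6] yawerr(x vs -boxx) -0.1367 tz [-0.045 -0.028 -0.999] F [-0.4 -0.9  0.2] q [-1.01  0.24  1.27 -0.05  1.63 -2.55] g 0.01
jb [0.62145394 0.01035711 0.21      ]
ja [ 0.65077458 -0.23419663  0.21      ]
```

```bash
python3 -m inch '[{"offset":[0,30,0],"roll":0},{"offset":[0,40,0],"roll":0},{"offset":[0,40,0],"roll":0},{"offset":[0,40,0],"roll":0},{"offset":[0,40,0],"roll":0},{"offset":[0,0,0],"roll":0}]'
python3 -c 'from h import *;bx()'
```

```text
t: 2.85
ee_pos: [0.316, -0.2625, 0.346]
tcp_rot: [-0.047, -3.098, 0.046]
wrist_force: [0.2, -0.5, 0.3]
grip_width: 0.009
grip_force: 0.0
t 2.85 box mm [-239.3 -116.9  346. ] yawerr(x vs -boxx) -0.1412 tz [-0.044 -0.029 -0.999] F [ 0.2 -0.5  0.3] q [-0.75 -0.08  1.62 -0.05  1.61 -2.29] g 0.01
```

```bash
cat >> h.py <<'E'
def to(*targets):
    "tool offsets (mm) from the present pose through box-frame targets (mm, z world)"
    o=status.get_obs(); R=Ro.from_rotvec(o['tcp_rot']).as_matrix(); p=o['ee_pos']; c,s=np.cos(Y),np.sin(Y)
    for x,y,z in targets:
        w=np.array([C[0]+(c*x-s*y)/1e3,C[1]+(s*x+c*y)/1e3,z/1e3]); print((x,y,z),np.round(R.T@(w-p)*1e3,1)); p=w
E
python3 -c 'from h import *;to((115,0,320))'
```

```text
(115, 0, 320) [-335.1  165.9    6.6]
```

```bash
python3 -m inch '[{"offset":[-38,20,1],"roll":0},{"offset":[-38,20,1],"roll":0},{"offset":[-38,20,1],"roll":0},{"offset":[-38,20,1],"roll":0},{"offset":[-38,20,1],"roll":0},{"offset":[-38,20,1],"roll":0},{"offset":[-38,20,1],"roll":0},{"offset":[-38,20,0],"roll":0},{"offset":[-30,6,0],"roll":0},{"offset":[0,0,0],"roll":-0.141},{"offset":[0,0,0],"roll":0}]'
python3 -c 'from h import *;bx();to((115,0,200))'
```

```text
t: 4.22
ee_pos: [0.6547, -0.1099, 0.3179]
tcp_rot: [0.167, -3.089, 0.039]
wrist_force: [-0.0, 0.1, -0.3]
grip_width: 0.007
grip_force: 0.0
t 4.22 box mm [114.2  -2.5 317.9] yawerr(x vs -boxx) -0.0028 tz [-0.046 -0.028 -0.999] F [-0.   0.1 -0.3] q [-0.21  0.56  0.91 -0.04  1.72 -1.89] g 0.01
(115, 0, 200) [ -6.6   5.2 117.6]
```

```bash
python3 -m inch '[{"offset":[-2,1.5,30],"roll":0},{"offset":[-2,1.5,30],"roll":0},{"offset":[-2,1,30],"roll":0},{"offset":[-1,1,27],"roll":0},{"offset":[0,0,0],"roll":0},{"offset":[0,0,0],"roll":0}]'
python3 - <<'E'
from h import *
bx(); to((115,0,210),(41,0,218),(13,0,216),(-15,0,204))
s=imaging.capture('scene')[0][:,:,::-1]; t=imaging.capture('top')[0][:,:,::-1]
a=cv2.resize(s[130:290,200:390],(475,400),interpolation=2); b=cv2.resize(t[195:325,290:390],(308,400),interpolation=2)
cv2.imwrite('pics/b.png',np.hstack([a,b]))
E
```

```text
t: 4.97
ee_pos: [0.656, -0.1068, 0.2032]
tcp_rot: [0.167, -3.092, 0.041]
wrist_force: [0.3, 0.2, 0.9]
grip_width: 0.009
grip_force: 0.0
t 4.97 box mm [115.8   0.5 203.2] yawerr(x vs -boxx) -0.0029 tz [-0.043 -0.029 -0.999] F [0.3 0.2 0.9] q [-0.2   0.59  1.11 -0.04  1.47 -1.88] g 0.01
(115, 0, 210) [ 1.1 -0.7 -6.7]
(41, 0, 218) [74.3 -0.3 -4.6]
(13, 0, 216) [27.9 -0.   3.3]
(-15, 0, 204) [27.4  0.2 13.3]
```

View pics/b.png

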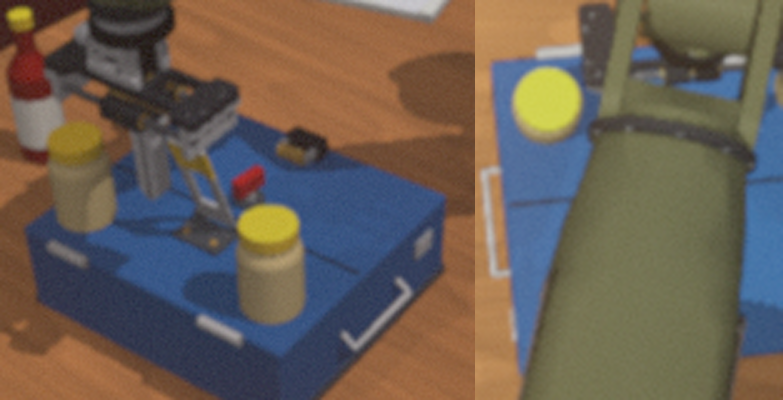

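The fingers, at (150,165) in the left crop, stand behind the hasp at (200,185) and clear of both jars. I'll start the push.

```bash
python3 -m inch '[{"offset":[8,0,-3],"roll":0},{"offset":[8,0,-3],"roll":0},{"offset":[7,0,-3],"roll":0},{"offset":[7,0,-2],"roll":0},{"offset":[7,0,-1],"roll":0},{"offset":[7,0,0],"roll":0},{"offset":[7,0,0],"roll":0},{"offset":[7,0,0],"roll":0},{"offset":[7,0,0],"roll":0},{"offset":[6,0,0],"roll":0},{"offset":[5,0,0],"roll":0}]'
python3 -c 'from h import *;bx();to((41,0,218),(13,0,216),(-15,0,204),(-39,0,184))'
```

```text
t: 6.45
ee_pos: [0.5804, -0.1142, 0.2172]
tcp_rot: [0.169, -3.09, 0.04]
wrist_force: [1.5, 0.3, -0.5]
grip_width: 0.007
grip_force: 0.7
t 6.45 box mm [ 39.8   1.4 217.2] yawerr(x vs -boxx) -0.001 tz [-0.045 -0.028 -0.999] F [ 1.5  0.3 -0.5] q [-0.24  0.41  1.35 -0.04  1.42 -1.91] g 0.01
(41, 0, 218) [-1.2 -1.4 -0.8]
(13, 0, 216) [27.9  0.   3.3]
(-15, 0, 204) [27.4  0.3 13.3]
(-39, 0, 184) [23.   0.5 21.1]
```

```bash
python3 -m inch '[{"offset":[7,-0.5,0.6],"roll":0},{"offset":[7,-0.5,0.6],"roll":0},{"offset":[7,0,1],"roll":0},{"offset":[7,0,1.5],"roll":0},{"offset":[7,0,2.6],"roll":0},{"offset":[7,0,3],"roll":0},{"offset":[7,0,4],"roll":0},{"offset":[6,0,4],"roll":0},{"offset":[6,0,5],"roll":0},{"offset":[6,0,5],"roll":0},{"offset":[6,0,5],"roll":0},{"offset":[5,0,6],"roll":0}]'
python3 -c 'from h import *;bx();to((-39,0,184),(-56,0,160),(-64,0,140),(-66,0,132))'
```

```text
t: 7.95
ee_pos: [0.5013, -0.1248, 0.1824]
tcp_rot: [0.17, -3.091, 0.04]
wrist_force: [0.8, 0.2, 0.3]
grip_width: 0.005
grip_force: 0.3
t 7.95 box mm [-39.9  -0.4 182.4] yawerr(x vs -boxx) -0.0009 tz [-0.045 -0.028 -0.999] F [0.8 0.2 0.3] q [-0.29  0.27  1.62 -0.04  1.29 -1.96] g 0.0
(-39, 0, 184) [-0.9  0.3 -1.6]
(-56, 0, 160) [15.8  0.6 24.8]
(-64, 0, 140) [ 7.   0.5 20.4]
(-66, 0, 132) [1.6 0.2 8.1]
```

```bash
python3 -m inch '[{"offset":[4,0,6],"roll":0},{"offset":[4,0,6],"roll":0},{"offset":[4,0,6],"roll":0},{"offset":[3,0.5,6],"roll":0},{"offset":[3,0,6],"roll":0},{"offset":[3,0.5,5],"roll":0},{"offset":[2,0,5],"roll":0},{"offset":[2,0,4],"roll":0},{"offset":[2,0,2],"roll":0},{"offset":[0,0,0],"roll":0}]'
python3 - <<'E'
from h import *
bx(); to((-72,0,130))
s=imaging.capture('scene')[0][:,:,::-1]
cv2.imwrite('pics/c.png',cv2.resize(s[140:270,230:390],None,fx=4,fy=4,interpolation=2))
E
```

```text
t: 9.2
ee_pos: [0.4726, -0.128, 0.138]
tcp_rot: [0.169, -3.09, 0.04]
wrist_force: [-0.2, 0.1, 0.5]
grip_width: 0.005
grip_force: 0.0
t 9.2 box mm [-68.8  -0.4 138. ] yawerr(x vs -boxx) -0.001 tz [-0.045 -0.028 -0.999] F [-0.2  0.1  0.5] q [-0.32  0.26  1.74 -0.04  1.18 -1.98] g 0.01
(-72, 0, 130) [2.8 0.6 8.2]
```

View pics/c.png

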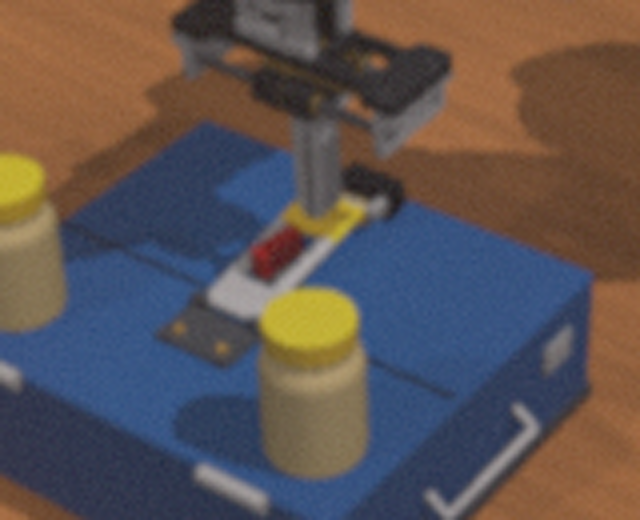

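The hasp is nearly down, the button is through the slot at (278,252) and the fingertips are on the yellow pad at (318,212). I'll press slowly now.

```bash
python3 -m inch '[{"offset":[1.5,0.3,2],"roll":0},{"offset":[1,0.3,2],"roll":0},{"offset":[0.5,0,2],"roll":0},{"offset":[0.2,0,1],"roll":0},{"offset":[0,0,1],"roll":0},{"offset":[0,0,0],"roll":0}]'
python3 -c 'from h import *;bx()'
```

```text
t: 10.0
ee_pos: [0.4694, -0.1279, 0.1311]
tcp_rot: [0.17, -3.091, 0.04]
wrist_force: [-2.6, 2.9, 10.3]
grip_width: 0.004
grip_force: 5.2
t 10.0 box mm [-72.    0.  131.1] yawerr(x vs -boxx) -0.0008 tz [-0.044 -0.029 -0.999] F [-2.6  2.9 10.3] q [-0.32  0.26  1.76 -0.04  1.16 -1.98] g 0.0
```

```bash
python3 -m inch '[{"offset":[0,0,0.3],"roll":0},{"offset":[0,0,0.3],"roll":0},{"offset":[0,0,0],"roll":0}]'
python3 -m inch '[{"offset":[0,0,0.3],"roll":0},{"offset":[0,0,0.3],"roll":0},{"offset":[0,0,0],"roll":0}]'
```

```text
t: 10.38
ee_pos: [0.4694, -0.1279, 0.1306]
tcp_rot: [0.17, -3.091, 0.04]
wrist_force: [-2.8, 2.5, 12.7]
grip_width: 0.007
grip_force: 6.1
t: 10.75
ee_pos: [0.4693, -0.1279, 0.1299]
tcp_rot: [0.17, -3.091, 0.04]
wrist_force: [-2.8, 1.9, 10.6]
grip_width: 0.006
grip_force: 5.4
```

Force is about 11–13 N and the roller is giving way, so I'll continue gently.

```bash
python3 -m inch '[{"offset":[0,0,0.4],"roll":0},{"offset":[0,0,0.4],"roll":0},{"offset":[0,0,0.4],"roll":0},{"offset":[0,0,0],"roll":0}]'
python3 -m inch '[{"offset":[0,0,0.4],"roll":0},{"offset":[0,0,0.4],"roll":0},{"offset":[0,0,0.4],"roll":0},{"offset":[0,0,0],"roll":0}]'
python3 -m inch '[{"offset":[0,0,0.4],"roll":0},{"offset":[0,0,0.4],"roll":0},{"offset":[0,0,0.4],"roll":0},{"offset":[0,0,0],"roll":0}]'
```

```text
t: 11.25
ee_pos: [0.4691, -0.1279, 0.1285]
tcp_rot: [0.17, -3.091, 0.04]
wrist_force: [-2.6, 1.5, 8.9]
grip_width: 0.005
grip_force: 4.3
t: 11.75
ee_pos: [0.4689, -0.1279, 0.1271]
tcp_rot: [0.17, -3.091, 0.04]
wrist_force: [-3.0, 1.9, 6.7]
grip_width: 0.006
grip_force: 3.3
t: 12.25
ee_pos: [0.4688, -0.128, 0.1257]
tcp_rot: [0.17, -3.09, 0.04]
wrist_force: [-2.4, 1.8, 6.4]
grip_width: 0.005
grip_force: 2.8
```

```bash
python3 -m inch '[{"offset":[0,0,0.5],"roll":0},{"offset":[0,0,0.5],"roll":0},{"offset":[0,0,0.5],"roll":0},{"offset":[0,0,0.5],"roll":0},{"offset":[0,0,0],"roll":0}]'
python3 -m inch '[{"offset":[0,0,0.5],"roll":0},{"offset":[0,0,0.5],"roll":0},{"offset":[0,0,0.5],"roll":0},{"offset":[0,0,0],"roll":0}]'
python3 -m inch '[{"offset":[0,0,0.5],"roll":0},{"offset":[0,0,0.5],"roll":0},{"offset":[0,0,0],"roll":0}]'
```

```text
t: 12.88
ee_pos: [0.4688, -0.1281, 0.1233]
tcp_rot: [0.17, -3.09, 0.04]
wrist_force: [-1.1, 1.8, 2.4]
grip_width: 0.005
grip_force: 1.0
t: 13.38
ee_pos: [0.4688, -0.1282, 0.1218]
tcp_rot: [0.17, -3.091, 0.04]
wrist_force: [-0.4, -0.2, 0.5]
grip_width: 0.006
grip_force: 0.3
t: 13.75
ee_pos: [0.4687, -0.1282, 0.1208]
tcp_rot: [0.17, -3.09, 0.04]
wrist_force: [-0.1, 0.0, -0.2]
grip_width: 0.008
grip_force: 0.0
```

```bash
python3 -m inch '[{"offset":[0,0,0.5],"roll":0},{"offset":[0,0,0.5],"roll":0},{"offset":[0,0,0.5],"roll":0},{"offset":[0,0,0],"roll":0}]'
python3 -m inch '[{"offset":[0,0,0.5],"roll":0},{"offset":[0,0,0.4],"roll":0},{"offset":[0,0,0],"roll":0}]'
```

```text
t: 14.25
ee_pos: [0.4686, -0.1282, 0.1194]
tcp_rot: [0.17, -3.09, 0.04]
wrist_force: [-0.3, 0.7, -0.2]
grip_width: 0.005
grip_force: 0.0
t: 14.62
ee_pos: [0.4688, -0.1283, 0.1189]
tcp_rot: [0.17, -3.091, 0.04]
wrist_force: [-1.7, 0.6, 5.1]
grip_width: 0.0
grip_force: 2.4
```

The force fell to zero once the lip was past the catch, then rose to 5 N at z = 118.9 mm. That matches the 118.5 mm strap height when home, so it has snapped in. Next I'll lift and move over the button.

```bash
python3 -m inch '[{"offset":[0,0,-12],"roll":0},{"offset":[0,0,-25],"roll":0},{"offset":[0,0,-25],"roll":0},{"offset":[0,0,0],"roll":0}]' 0
python3 -c 'from h import *;bx();to((-22,0,165),(-22,0,126))'
```

```text
t: 15.12
ee_pos: [0.4722, -0.1267, 0.1823]
tcp_rot: [0.17, -3.094, 0.042]
wrist_force: [-0.6, 0.4, -0.8]
grip_width: 0.398
grip_force: 0.0
t 15.12 box mm [-69.1   0.9 182.3] yawerr(x vs -boxx) -0.0009 tz [-0.041 -0.029 -0.999] F [-0.6  0.4 -0.8] q [-0.31  0.21  1.7  -0.04  1.27 -1.98] g 0.4
(-22, 0, 165) [-47.9  -0.5  15.2]
(-22, 0, 126) [-1.7  1.  38.9]
```

```bash
python3 -m inch '[{"offset":[-16,0,0],"roll":0},{"offset":[-16,0,0],"roll":0},{"offset":[-16,-0.5,5],"roll":0},{"offset":[0,0,10],"roll":0},{"offset":[0,0,0],"roll":0},{"offset":[0,0,0],"roll":0}]'
python3 - <<'E'
from h import *
bx(); to((-22,0,127))
s=imaging.capture('scene')[0][:,:,::-1]
cv2.imwrite('pics/d.png',cv2.resize(s[150:250,250:370],None,fx=6,fy=6,interpolation=2))
E
```

```text
t: 15.88
ee_pos: [0.518, -0.1223, 0.1632]
tcp_rot: [0.169, -3.09, 0.04]
wrist_force: [0.4, -0.6, 0.7]
grip_width: 0.504
grip_force: 0.0
t 15.88 box mm [-23.1   0.3 163.2] yawerr(x vs -boxx) -0.0011 tz [-0.045 -0.028 -0.999] F [ 0.4 -0.6  0.7] q [-0.28  0.32  1.6  -0.04  1.26 -1.95] g 0.5
(-22, 0, 127) [-2.8  0.6 36.1]
```

View pics/d.png

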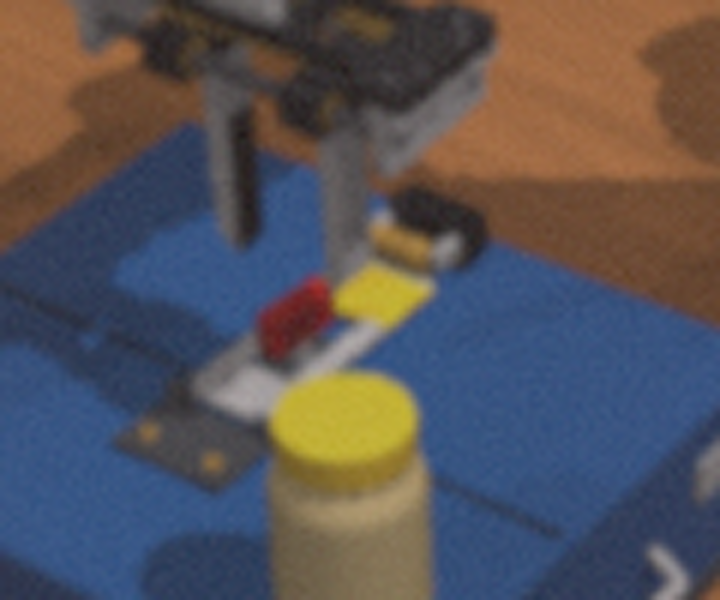

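The hasp lies flat with its lip under the roller at (400,245). The open fingers at (238,245) and (345,275) straddle the red button at (297,320). I'll descend and grip lightly.

```bash
python3 -c '
from h import *
e=status.get_obs()["ee_pos"]
for b in (e,[.5191,-.1224,.144]): print((proj("scene",b)-[250,150])*6)'
python3 -m inch '[{"offset":[-1,0,9],"roll":0},{"offset":[-1,0.3,9],"roll":0},{"offset":[-0.8,0.3,9],"roll":0},{"offset":[0,0,6],"roll":0},{"offset":[0,0,3],"roll":0},{"offset":[0,0,0],"roll":0}]'
python3 -c 'from h import *;bx()'
```

```text
[288.8245833  258.48197512]
[289.55881087 295.59000457]
t: 16.68
ee_pos: [0.5196, -0.1223, 0.127]
tcp_rot: [0.17, -3.09, 0.04]
wrist_force: [0.6, 0.2, 0.5]
grip_width: 0.5
grip_force: 0.0
t 16.68 box mm [-21.6   0.  127. ] yawerr(x vs -boxx) -0.001 tz [-0.045 -0.028 -0.999] F [0.6 0.2 0.5] q [-0.28  0.36  1.63 -0.04  1.19 -1.94] g 0.5
```

```bash
python3 -m inch '[{"offset":[0,0,0],"roll":0},{"offset":[0,0,0],"roll":0},{"offset":[0,0,0],"roll":0},{"offset":[0,0,0],"roll":0},{"offset":[0,0,0],"roll":0},{"offset":[0,0,0],"roll":0}]' -1 10
python3 -c 'from h import *;bx();print(status.get_obs()["moment"])'
```

```text
t: 17.42
ee_pos: [0.5198, -0.1226, 0.1273]
tcp_rot: [0.169, -3.091, 0.041]
wrist_force: [2.2, -4.3, 0.6]
grip_width: 0.147
grip_force: 9.9
t 17.43 box mm [-21.4  -0.2 127.3] yawerr(x vs -boxx) -0.001 tz [-0.044 -0.029 -0.999] F [ 2.2 -4.3  0.6] q [-0.28  0.36  1.63 -0.04  1.18 -1.94] g 0.15
[-0.6226224  -0.49161133  0.03380195]
```

```bash
python3 -m inch '[{"offset":[0,-0.4,0],"roll":0},{"offset":[0,0,0],"roll":0.1},{"offset":[0,0,0],"roll":0.14},{"offset":[0,0,0],"roll":0.14},{"offset":[0,0,0],"roll":0.14},{"offset":[0,0,0],"roll":0.14},{"offset":[0,0,0],"roll":0.14},{"offset":[0,0,0],"roll":0}]' -1 40
python3 -c 'from h import *;bx();print(status.get_obs()["moment"])'
```

```text
t: 18.42
ee_pos: [0.5197, -0.1226, 0.1272]
tcp_rot: [-1.051, -2.926, 0.064]
wrist_force: [2.1, -1.7, 1.2]
grip_width: 0.151
grip_force: 40.2
t 18.43 box mm [-21.4  -0.3 127.2] yawerr(x vs -boxx) -0.8001 tz [-0.044 -0.028 -0.999] F [ 2.1 -1.7  1.2] q [-0.28  0.36  1.63 -0.04  1.19 -1.14] g 0.15
[ 0.30987116 -0.72120399 -0.00732209]
```

```bash
python3 -m inch '[{"offset":[0,0,0],"roll":0.12},{"offset":[0,0,0],"roll":0.12},{"offset":[0,0,0],"roll":0.12},{"offset":[0,0,0],"roll":0.12},{"offset":[0,0,0],"roll":0.12},{"offset":[0,0,0],"roll":0.1},{"offset":[0,0,0],"roll":0.04},{"offset":[0,0,0],"roll":0}]'
python3 -c 'from h import *;bx();print(status.get_obs()["moment"])'
```

```text
t: 19.42
ee_pos: [0.5196, -0.1228, 0.1273]
tcp_rot: [-2.046, -2.363, 0.079]
wrist_force: [-0.2, -2.9, 2.8]
grip_width: 0.147
grip_force: 40.1
t 19.43 box mm [-21.6  -0.4 127.3] yawerr(x vs -boxx) -1.5369 tz [-0.044 -0.028 -0.999] F [-0.2 -2.9  2.8] q [-0.28  0.36  1.63 -0.04  1.19 -0.41] g 0.15
[-0.1787859  -0.38690137 -0.17038559]
```

```bash
python3 -m inch '[{"offset":[0,0,0],"roll":0},{"offset":[0,0,0],"roll":0},{"offset":[0,0,0],"roll":0},{"offset":[0,0,-10],"roll":0},{"offset":[0,0,-40],"roll":0},{"offset":[0,0,-60],"roll":0},{"offset":[0,0,-60],"roll":0},{"offset":[0,0,0],"roll":0}]' 0 10
python3 - <<'E'
from h import *
bx()
s=imaging.capture('scene')[0][:,:,::-1]
cv2.imwrite('pics/e.png',cv2.resize(s[150:250,250:370],None,fx=6,fy=6,interpolation=2))
E
```

```text
t: 20.42
ee_pos: [0.5283, -0.118, 0.3021]
tcp_rot: [-2.054, -2.366, 0.074]
wrist_force: [0.4, 0.8, -0.6]
grip_width: 0.501
grip_force: 0.0
t 20.43 box mm [-12.4   3.4 302.1] yawerr(x vs -boxx) -1.5395 tz [-0.037 -0.031 -0.999] F [ 0.4  0.8 -0.6] q [-0.27  0.24  1.37 -0.04  1.55 -0.41] g 0.5
```

View pics/e.png

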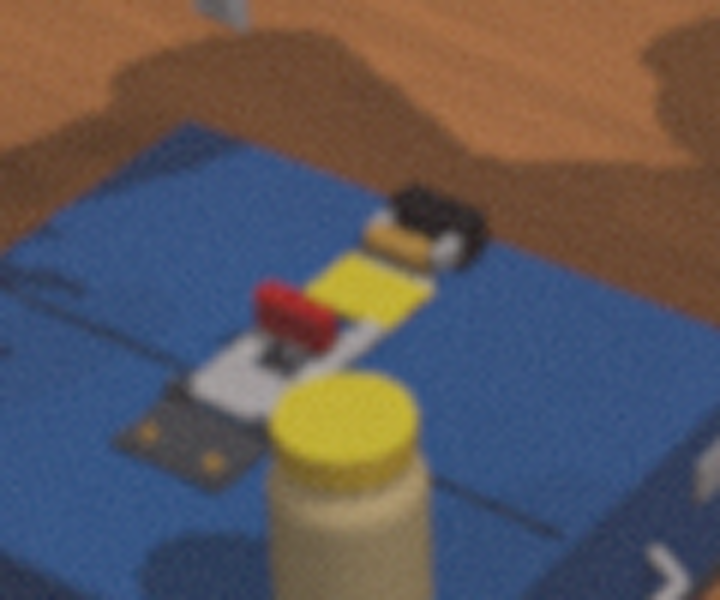

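The red button, running from (260,290) to (335,335), now lies across the hasp and parallel to the hinge. The hasp is flat under the roller and the gripper is clear.

```bash
python3 -c 'from cell import r;print(r.sign_off())'
```

```text
the job is handed in; nothing more can be done
None
```

The hasp is snapped under its catch (readings peaked at about 13 N while pressing), the red button is turned across it and stayed there after release, and the job was handed in at about 20 s with the jars, bottle and tin untouched.

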